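Release the index pin of the sample carousel and hold it out

ROBOT

A 6-joint arm with a two-finger parallel gripper is mounted at the origin on a cart in front of the work surface, level with it; the furniture and walls round the work are solid. World frame = base frame: x ahead of the robot, y to its left, z up, the work surface at z = 0. Lengths are in mm, angles in degrees, forces in N, time in s.
With the tool pointing down it reaches from about 250 to 725 mm from the base axis. Payload 9.7 kg.
Tool frame: the origin (TCP) lies at the very end of the fingers, on their centre line; the grasp point (between the pads) lies 19 mm behind it; z points along the fingers, y is the line along which they close (so a half turn about z gives the same grasp; the last joint's range is limited). The gripper opens to 85 mm and grips with 20 to 120 N. Pads are 22 mm wide; open, the fingers measure 114 mm over their backs; the gripper's body (76 mm by 85 mm) begins 54 mm behind the grasp point. The pads swing forward as they close: fully open they stand 13 mm farther back than shut.
Start: joints at [-70.302, 4.979, 10.078, 95.1, 0, 90], TCP at [185.384, -517.812, 231.284] pointing down, gripper open.
Joint ranges: [-179.16, 179.16], [-48.56, 103.87], [-65.8, 70.77], [-126.05, 130.52], [-82.76, 87.17], [-180, 180]. Speed limits (degrees/s): [127.2, 127.2, 147.25, 180, 180, 180].

INTERFACE

Orientations are given as a 3x3 rotation matrix whose columns are the frame's x, y, z axes.
In Python, from workcell import * gives the robot as it stands.
- The arm moves only by the tool servo_tool, never from a script. Its argument "plan" is a list of rows, each an object with "gripper": the closure, from 0 (fully open) to 1 (shut); "delta_pos": the shift along the tool's x, y, z in m, a list of three; "rot": the turn, a rotation vector about the tool's x, y, z in rad, a list of three. In form: [{"gripper": gripper, "delta_pos": [tx, ty, tz], "rot": [ax, ay, az]}, ...]. A call has 1 to 20 rows; each row shifts and turns the commanded pose from where the row before left it, along the tool's axes as they then stand; what a row does not reach is not made up. A row lasts 1/10 s, in which the tool goes at most 50 mm and 8.59 degrees, less where a joint would pass 70% of its speed; a pose out of reach is approached as far as the arm can. A call with a gripper value outside its range is refused whole. The fingers move at their own pace and stop on an object; the grip force is fixed at half the most. Time passes only in rows, so rows that do not move let the fingers close. It gives the time, the measured TCP pose, the force, the opening and the grip force at its end, in the units of the state.
- observe(): the state, without advancing time (a new reading comes with each control period).
- camera(name): name is "side" or "top"; returns (picture, depth): 400x640x3 uint8, red, green, blue; 400x640 float32, mm along the optical axis (not along the pixel's ray), 0 where there is no reading.
- camera_model(name): a dict with "mtx" (3x3 intrinsics, pixels), "k1" (the pictures are not rectified: a ray, as slopes to the right and down, at radius r is drawn at 1 + k1 r^2 times it, then the intrinsics apply), "R" (3x3) and "t" (3): a world point X has camera coordinates R X + t. Camera axes: x right, y down, z forward; pixel columns grow to the right and rows downward; lengths in mm; the calibration is good to about 2 mm. A picture is of the moment at which its call begins. camera_model takes no time and is no camera call.
- job_done(): hands the job in; it is judged then, once.
The state is a dict: "t": time; "q": joint angles; "qvel": joint speeds; "effort": joint torques, N m; "eef_pos": TCP position; "tcp_rot": TCP orientation; "force": force on the tool from outside, world axes, zero at the start; "moment": the same for the moment, N m; "width": opening from 0.0 (shut) to 1.0 (fully open); "grip_force": force on a finger pad.
Only numpy, scipy, OpenCV 4.12 (cv2) and the standard library are available. Lean on these libraries where they do the work, as an engineer would, in place of code of your own. Each camera call takes 0.05 s, during which the arm holds its last target. There are 200 camera calls.

TASK

I want to turn the sample carousel by hand, so please keep its index pin out for me. Pick up the blue-handled spatula, put its blade into the notch under the front edge of the grey guard cover and lever the cover up until it stands upright or further back, then lay the spatula down flat on the bench and let go of it. Then take the red knob between the fingers, pull the sprung index pin all the way back to its stop, out of its hole in the carousel, and finish like that: keep holding it there, without turning the carousel or disturbing the other things on the bench.

Things in the scene. Friction and masses are not known exactly. Their poses are not given: they have to be found in the camera images.
- indexer: Off-white sample carousel fixed to the bench; origin on the bench under the carousel's axis, z up. Its -x end, pointing to the robot's right, is the lock box under the grey cover: 112 mm wide, walls 5 mm thick and 76 mm high, front face at x = -166 mm, inside 102 mm wide, floor at 25 mm. Carousel disc: diameter 150 mm, 51 to 65 mm high, with vials up to 119 mm.
- notch (a point): Centre of the pry notch in the outer face of the lock box's front wall; axes as the unit's. Opening 44 mm wide (y), from 60 to 76 mm above the bench (this point: 68 mm), open inwards; its roof is the underside of the cover's front edge. Nothing inside the box stands higher than 72 mm; the first 30 mm are empty.
- cover_hinge (a point): Middle of the cover's hinge axis, which runs along the unit's y, 79 mm above the bench, at x = -80 mm of the unit. Turns with the unit, not with the cover.
- cover (a joint): Angle of the grey guard cover, rad: 0 closed, grows as the front edge rises, 1.57 upright, 2.0 stop, leaning back over the carousel. Stiff friction hinge (0.05 N m, about 1 N at the front edge): it stays where it is left.
- cover_plate: The grey guard cover: flat plate 110 mm wide (y) and 4 mm thick, reaching from the hinge to its free front edge 89 mm away, 3 mm proud of the front wall; a yellow bar marks the middle of that edge. Origin on the hinge axis, x from the front edge to the hinge, the underside 3 mm below the origin when closed.
- index_pin (a joint): How far the index pin is pulled back, m: 0 seated, its tip 7 mm deep in the carousel's hole; clear of the hole from 0.008; stop at 0.014. A spring pulls it back with 4 N at 0 and 9 N at the stop; it springs home when let go.
- pull_knob: The red mushroom pull knob on the index pin, on a horizontal axis along the unit's x, 58 mm above the bench, under the cover. Gripping part 22 mm in diameter and 17 mm long; towards -x a rim of 27 mm diameter, 5 mm thick. It is pulled along the unit's -x.
- knob_center (a point): On the knob's axis, in the middle of its gripping part, 58 mm above the bench, 33 mm above the box floor; seated it lies at x = -118 mm of the unit. Moves with the knob. The fingers fit from above at either y side.
- carousel (a joint): Angle of the carousel about the vertical, rad; 0 at the start. The seated pin locks it; with the pin out it turns freely.
- spatula: The spatula, 182 mm long, 50 g (varies): straight, lying flat on the bench, x from the handle to the blade. Dark blue handle 90 mm long, 14 mm wide, 14 mm high; steel blade 14 mm wide, 2.6 mm thick with a round end, half-way up the handle's height. Origin on the underside, 15 mm behind the handle's blade end.
- spatula_grip (a point): Point to grip the spatula: half-way up (7 mm), in the handle, 20 mm behind its blade end, about the centre of mass.
- spatula_tip (a point): End of the spatula's blade, half-way up, 112 mm ahead of the grip point.
- loose_vial: Bystander: loose clear vial with a white cap, 27 mm in diameter, 52 mm high, standing on the bench. Origin: centre of its underside.
- fitting_dish: Bystander: shallow clear dish, 58 mm in diameter, 14 mm high. Origin: centre of its underside.
- carton: Bystander: plain grey carton standing on the bench behind the work, 34 x 52 x 122 mm. Origin: centre of its underside.
- pen: Bystander: marker pen with a blue cap, 138 mm long, lying on the bench. Origin: centre of its underside.

How it is judged (in metres and radians):
On the way, in this order (a step that is already met when the one before it is completed fails the run):
1. the cover is levered up with the spatula: raised past 0.4 rad (23 degrees) with the spatula pressing on it (value of joint cover above 0.4 rad and contact force between spatula and cover_plate above 0.2 N), for 0.1 s.
2. the cover stands open (past 1.4 rad) and the spatula lies on the bench, let go, with the pin not yet drawn (under 8 mm) (value of joint cover above 1.4 rad and height (world z) of spatula_grip below 0.016 m and height (world z) of spatula_tip below 0.03 m and contact force between the fingers and spatula below 0.1 N and value of joint index_pin below 0.008 m), for 0.2 s.
At the end, for the whole second after the job is handed in: Pin pulled back over 12 of its 14 mm, the fingers on its knob with over 3 N, the spatula not touching it; cover open past 1.4 rad; spatula lying flat and still on the bench, let go; carousel within 0.12 rad of its start (value of joint index_pin above 0.012 m and contact force between the fingers and pull_knob above 3 N and contact force between spatula and pull_knob below 0.1 N and value of joint cover above 1.4 rad and height (world z) of spatula_grip below 0.016 m and height (world z) of spatula_tip below 0.03 m and contact force between the fingers and spatula below 0.1 N and linear speed of spatula below 0.02 m/s and value of joint carousel between -0.12 and 0.12 rad); the arm keeps its last pose, push and grip.
It fails at once if the loose vial is shoved more than 30 mm (distance of loose_vial from where it was at the start of the episode above 0.03 m).
It fails at once if the dish is shoved more than 30 mm (distance of fitting_dish from where it was at the start of the episode above 0.03 m).
It fails at once if the carton is shoved more than 30 mm (distance of carton from where it was at the start of the episode above 0.03 m).
It fails at once if the marker pen is shoved more than 30 mm (distance of pen from where it was at the start of the episode above 0.03 m).
It fails at once if the carousel is turned more than 0.2 rad (value of joint carousel above 0.2 rad or value of joint carousel below -0.2 rad).
It also fails if it takes over 58 s, if anything falls off the work surface, if the arm or the gripper's body presses on something with over 40 N, if the wrist force passes 120 N, or if a joint passes its speed limit or range.

## Working session

There is one attempt and no reset: what is moved stays moved. The work goes in short steps, Python scripts to look and compute and a tool call to move; the robot and the scene stay as the last step left them, time stands still between calls to the robot, and variables do not carry over. Pictures are saved under pics/ and viewed, at most 10 in all, crops included, and the job is handed in when it is done.

Besides the shell and the picture viewer there is one more tool, called as a command line: name --argument value ..., lists and objects as JSON in quotes. servo_tool: Moves the arm, as the interface text tells. Its arguments: {"type":"object","properties":{"plan":{"type":"array","items":{"type":"object","properties":{"gripper":{"type":"number"},"delta_pos":{"type":"array","items":{"type":"number"}},"rot":{"type":"array","items":{"type":"number"}}}}}},"required":["plan"]}

```bash
mkdir -p pics; ls; cat > h.py <<'E'
from workcell import *
import numpy as np, cv2
def px2w(cam,u,v,z=None,d=None):
    m=camera_model(cam);K=np.array(m["mtx"]);R=np.array(m["R"]);t=np.array(m["t"])
    p=np.array([(u-K[0,2])/K[0,0],(v-K[1,2])/K[1,1]]);s=p.copy()
    for _ in range(20): s=p/(1+m["k1"]*(s@s))
    ray=R.T@np.array([s[0],s[1],1]);c=-R.T@t
    return c+ray*(d if d is not None else (z-c[2])/ray[2])
def w2px(cam,X):
    m=camera_model(cam);K=np.array(m["mtx"]);c=np.array(m["R"])@np.array(X,float)+np.array(m["t"])
    s=c[:2]/c[2];s=s*(1+m["k1"]*(s@s));return K[0,0]*s[0]+K[0,2],K[1,1]*s[1]+K[1,2]
def shot(cam,name,crop=None,f=1):
    im,d=camera(cam);np.save(f"pics/{name}_d.npy",d);np.save(f"pics/{name}.npy",im)
    if crop: im=im[crop[1]:crop[3],crop[0]:crop[2]]
    cv2.imwrite(f"pics/{name}.png",cv2.resize(im[...,::-1],None,fx=f,fy=f,interpolation=cv2.INTER_CUBIC))
    return d
E
python3 - <<'E'
from h import *
shot("top","t0",f=1.25);shot("side","s0",f=1.25)
for c in("top","side"):
    m=camera_model(c);print(c,m["mtx"],m["k1"],np.round(m["R"],3).tolist(),-np.array(m["R"]).T@m["t"])
s=observe();print(s["t"],s["eef_pos"],np.round(s["tcp_rot"],3).tolist(),s["width"])
E
```

```text
pics
top [[425.75283253   0.         322.07664185]
 [  0.         425.75283253 198.31724391]
 [  0.           0.           1.        ]] -0.07503323831629906 [[-0.006, -0.999, -0.035], [-0.989, 0.011, -0.144], [0.145, 0.033, -0.989]] [397.24289322 -90.13656784 969.11282623]
side [[399.08007617   0.         323.98618039]
 [  0.         399.08007617 205.95182746]
 [  0.           0.           1.        ]] 0.026752268360920567 [[-0.99, -0.144, 0.01], [-0.091, 0.572, -0.815], [0.112, -0.807, -0.579]] [446.0850806  671.89535513 637.17241655]
0.1 [ 185.32200267 -517.61333098  230.67548109] [[0.941, 0.337, -0.0], [0.337, -0.941, 0.001], [0.0, -0.001, -1.0]] 0.9975180567386547
```

View pics/t0.png

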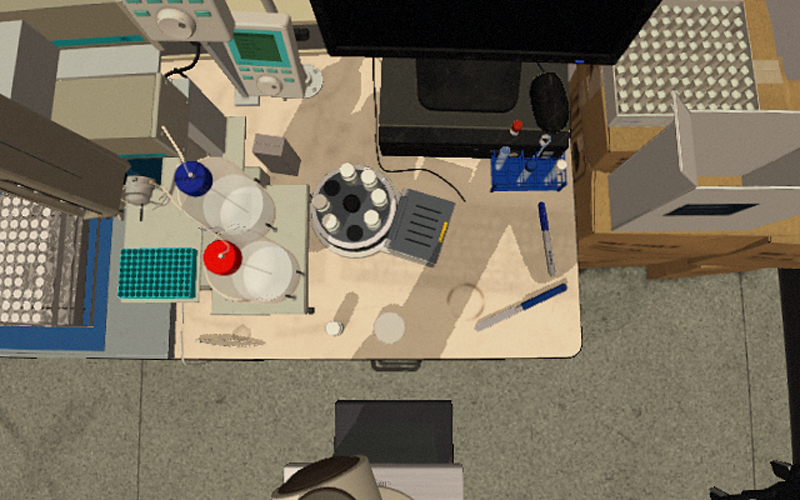

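View pics/s0.png

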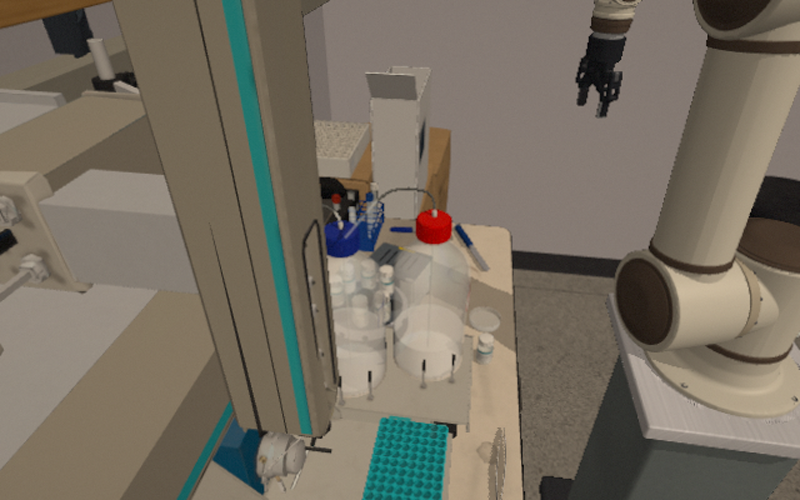

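The top view shows the cover around (420,228) with its yellow bar at (443,232). The spatula runs from its tip at about (477,328) to its handle end at (567,286), and the pen is at (546,240). The side view is mostly occluded, so I'll zoom in on the top view.

```bash
python3 - <<'E'
from h import *
im=np.load("pics/t0.npy")
c=im[120:290,235:475]
cv2.imwrite("pics/c0.png",cv2.resize(c[...,::-1],(800,567),interpolation=cv2.INTER_CUBIC))
E
```

```text
(no output)
```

View pics/c0.png

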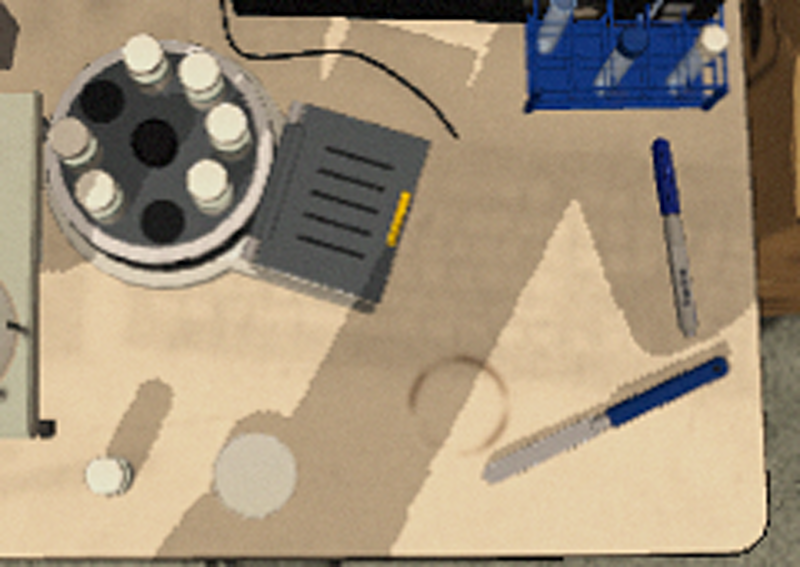

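The crop shows the spatula's tip at (487,473), the end of its handle at (728,364) and the handle/blade joint at (610,417). The yellow bar runs from (407,193) to (390,245), and the cover's front corners are at (430,142) and (376,303). The disc's hub is at (155,142).

```bash
python3 - <<'E'
from h import *
d=np.load("pics/t0_d.npy")
P={"tip":(487,473,7),"hjoint":(610,417,10),"hend":(728,364,10),"bar1":(407,193,81),"bar2":(390,245,81),"fc1":(431,141,81),"fc2":(378,302,81),"bc1":(303,103,81),"bc2":(256,270,81),"hub":(155,142,65),"pen1":(660,142,6),"pen2":(690,332,6),"vialcap":(108,475,50),"dish":(255,474,12)}
for n,(a,b,z) in P.items():
    u,v=235+(a+.5)/3.3333-.5,120+(b+.5)/3.3333-.5
    w=px2w("top",u,v,z=z);wd=px2w("top",u,v,d=d[int(round(v)),int(round(u))])
    print(n,np.round(w,1),"depth:",np.round(wd,1))
E
```

```text
tip [ 393.9 -187.9    7. ] depth: [ 393.9 -187.7    8.5]
hjoint [ 430.3 -270.9   10. ] depth: [ 430.3 -270.7   11.2]
hend [ 464.9 -351.9   10. ] depth: [ 465.  -352.2    8.7]
bar1 [ 570.9 -134.    81. ] depth: [ 571.2 -134.1   79.6]
bar2 [ 537.6 -122.7   81. ] depth: [ 537.7 -122.7   80. ]
fc1 [ 604.6 -150.    81. ] depth: [ 605.1 -150.1   79. ]
fc2 [ 501.4 -114.5   81. ] depth: [ 501.8 -114.6   77.3]
bc1 [630.8 -68.3  81. ] depth: [630.9 -68.3  80.6]
bc2 [522.6 -37.7  81. ] depth: [530.6 -34.4  24.3]
hub [610.3  29.3  65. ] depth: [604.5  26.1  89.4]
pen1 [ 619.5 -313.6    6. ] depth: [ 619.2 -313.3    7.1]
pen2 [ 487.3 -328.1    6. ] depth: [ 487.  -327.4    9. ]
vialcap [394.3  60.2  50. ] depth: [394.3  60.5  48.1]
dish [394.4 -32.6  12. ] depth: [394.4 -31.8  -0.9]
```

```bash
cat >> h.py <<'E'
def cloud(cam,d):
    v,u=np.nonzero(d>0);m=camera_model(cam);K=np.array(m["mtx"]);R=np.array(m["R"]);t=np.array(m["t"])
    p=np.stack([(u-K[0,2])/K[0,0],(v-K[1,2])/K[1,1]]);s=p.copy()
    for _ in range(20): s=p/(1+m["k1"]*(s**2).sum(0))
    D=d[v,u];X=np.stack([s[0]*D,s[1]*D,D],1);return (X-t)@R,u,v
def to(target,xang):
    "tool-axis move (mm) to target with tool down and tool x at xang deg; turn about tool z needed"
    s=observe();R=np.array(s["tcp_rot"]);a=np.degrees(np.arctan2(R[1,0],R[0,0]));c,n=np.cos(np.radians(xang)),np.sin(np.radians(xang))
    D=np.array([[c,n,0],[n,-c,0],[0,0,-1]]).T
    print("turn z rad",round(np.radians(-(xang-a)),3),"then mm",np.round(D.T@(np.array(target)-s["eef_pos"]),1),"tilt z",np.round(R[:,2],3))
E
python3 - <<'E'
from h import *
d=np.load("pics/t0_d.npy");im=np.load("pics/t0.npy").astype(int)
X,u,v=cloud("top",d);C=im[v,u]
m=(abs(X[:,2]-80)<6)&(X[:,0]>490)&(X[:,0]<640)&(X[:,1]<-45)&(X[:,1]>-165)
P=X[m];r=cv2.minAreaRect(P[:,:2].astype(np.float32));print(m.sum(),np.median(P[:,2]),r,cv2.boxPoints(r))
y=m&(C[:,0]-C[:,2]>90);print("bar",y.sum(),X[y].mean(0));
b=(X[:,2]<25)&(X[:,2]>-5)&(C[:,2]-C[:,0]>40)&(X[:,1]<-255)&(X[:,1]>-370)&(X[:,0]>400)&(X[:,0]<475)
print("handle",b.sum(),X[b].mean(0),cv2.minAreaRect(X[b][:,:2].astype(np.float32)))
vx=cv2.fitLine(X[b][:,:2].astype(np.float32),cv2.DIST_L2,0,.01,.01).ravel();print(vx)
mm=(X[:,2]>150)&(X[:,1]<50)&(X[:,1]>-300)&(X[:,0]>400);print("tall things min x",X[mm][:,0].min() if mm.any() else None,np.percentile(X[mm],[1,99],axis=0))
dr=np.array([-.40,.917]);jt=np.array([430.3,-270.9]);to([*(jt-20*dr),60],113.5)
E
```

```text
2134 78.96794562588201 ((567.2656860351562, -89.4515609741211), (93.01048278808594, 111.497314453125), 71.70932006835938) [[ 499.7385   -116.111145]
 [ 605.60266  -151.10324 ]
 [ 634.79285   -62.791977]
 [ 528.9287    -27.799881]]
bar 47 [ 555.28169331 -127.99835561   79.24063385]
handle 188 [ 447.24333844 -309.02138166   12.70678422] ((447.4285583496094, -309.63037109375), (10.928394317626953, 86.48202514648438), 23.875741958618164)
[ 4.0954515e-01 -9.1228986e-01  4.4724335e+02 -3.0902139e+02]
tall things min x 820.2068884870587 [[ 822.84697614 -296.53028032  157.51015631]
 [ 845.07600197   46.13988556  312.84615356]]
turn z rad -1.637 then mm [108.6 323.1 170.7] tilt z [-0.     0.001 -1.   ]
```

servo_tool --plan '[{"gripper": 0.4, "delta_pos": [0, 0, 0], "rot": [0, 0, -0.1495]}, {"gripper": 0.4, "delta_pos": [0, 0, 0], "rot": [0, 0, -0.1495]}, {"gripper": 0.4, "delta_pos": [0, 0, 0], "rot": [0, 0, -0.1495]}, {"gripper": 0.4, "delta_pos": [0, 0, 0], "rot": [0, 0, -0.1495]}, {"gripper": 0.4, "delta_pos": [0, 0, 0], "rot": [0, 0, -0.1495]}, {"gripper": 0.4, "delta_pos": [0, 0, 0], "rot": [0, 0, -0.1495]}, {"gripper": 0.4, "delta_pos": [0, 0, 0], "rot": [0, 0, -0.1495]}, {"gripper": 0.4, "delta_pos": [0, 0, 0], "rot": [0, 0, -0.1495]}, {"gripper": 0.4, "delta_pos": [0, 0, 0], "rot": [0, 0, -0.1495]}, {"gripper": 0.4, "delta_pos": [0, 0, 0], "rot": [0, 0, -0.1495]}, {"gripper": 0.4, "delta_pos": [0, 0, 0], "rot": [0, 0, -0.1495]}, {"gripper": 0.4, "delta_pos": [0.0135, 0.04, 0.02]}, {"gripper": 0.4, "delta_pos": [0.0135, 0.04, 0.02]}, {"gripper": 0.4, "delta_pos": [0.0135, 0.04, 0.02]}, {"gripper": 0.4, "delta_pos": [0.0135, 0.04, 0.02]}, {"gripper": 0.4, "delta_pos": [0.0135, 0.04, 0.02]}, {"gripper": 0.4, "delta_pos": [0.0135, 0.04, 0.02]}, {"gripper": 0.4, "delta_pos": [0.0135, 0.04, 0.02]}, {"gripper": 0.4, "delta_pos": [0.0135, 0.04, 0.02]}, {"gripper": 0.4, "delta_pos": [0, 0, 0]}]'

```text
schema error: expected keys gripper, delta_pos, rot
```

```bash
python3 - <<'E'
from h import *
s=observe();print(s["eef_pos"],np.round(s["tcp_rot"],3).tolist(),np.round(s["q"],1),s["width"]);to([437.5,-288,3],113.9)
E
```

```text
[ 185.32200267 -517.61333098  230.67548109] [[0.941, 0.337, -0.0], [0.337, -0.941, 0.001], [0.0, -0.001, -1.0]] [-70.3   5.   10.   95.1   0.   90. ] 0.9975180567386547
turn z rad -1.644 then mm [107.8 323.6 227.7] tilt z [-0.     0.001 -1.   ]
```

servo_tool --plan '[{"gripper": 0.4, "delta_pos": [0, 0, 0], "rot": [0, 0, -0.1495]}, {"gripper": 0.4, "delta_pos": [0, 0, 0], "rot": [0, 0, -0.1495]}, {"gripper": 0.4, "delta_pos": [0, 0, 0], "rot": [0, 0, -0.1495]}, {"gripper": 0.4, "delta_pos": [0, 0, 0], "rot": [0, 0, -0.1495]}, {"gripper": 0.4, "delta_pos": [0, 0, 0], "rot": [0, 0, -0.1495]}, {"gripper": 0.4, "delta_pos": [0, 0, 0], "rot": [0, 0, -0.1495]}, {"gripper": 0.4, "delta_pos": [0, 0, 0], "rot": [0, 0, -0.1495]}, {"gripper": 0.4, "delta_pos": [0, 0, 0], "rot": [0, 0, -0.1495]}, {"gripper": 0.4, "delta_pos": [0, 0, 0], "rot": [0, 0, -0.1495]}, {"gripper": 0.4, "delta_pos": [0, 0, 0], "rot": [0, 0, -0.1495]}, {"gripper": 0.4, "delta_pos": [0, 0, 0], "rot": [0, 0, -0.1495]}, {"gripper": 0.4, "delta_pos": [0.0135, 0.04, 0.02], "rot": [0, 0, 0]}, {"gripper": 0.4, "delta_pos": [0.0135, 0.04, 0.02], "rot": [0, 0, 0]}, {"gripper": 0.4, "delta_pos": [0.0135, 0.04, 0.02], "rot": [0, 0, 0]}, {"gripper": 0.4, "delta_pos": [0.0135, 0.04, 0.02], "rot": [0, 0, 0]}, {"gripper": 0.4, "delta_pos": [0.0135, 0.04, 0.02], "rot": [0, 0, 0]}, {"gripper": 0.4, "delta_pos": [0.0135, 0.04, 0.02], "rot": [0, 0, 0]}, {"gripper": 0.4, "delta_pos": [0.0135, 0.04, 0.02], "rot": [0, 0, 0]}, {"gripper": 0.4, "delta_pos": [0.0135, 0.04, 0.02], "rot": [0, 0, 0]}, {"gripper": 0.4, "delta_pos": [0, 0, 0], "rot": [0, 0, 0]}]'

```text
t: 2.1
eef_pos: [435.4, -285.4, 68.0]
tcp_rot: [[-0.41, 0.912, -0.003], [0.912, 0.41, 0.003], [0.004, -0.002, -1.0]]
force: [-1.1, -0.2, -0.4]
width: 0.602
grip_force: 0.0
```

```bash
python3 - <<'E'
from h import *
s=observe();print(s["eef_pos"],np.round(s["tcp_rot"],3).tolist(),np.round(s["q"],1),s["width"]);to([437.5,-288,3],113.9)
E
```

```text
[ 435.391593   -285.37690449   67.9633181 ] [[-0.41, 0.912, -0.003], [0.912, 0.41, 0.003], [0.004, -0.002, -1.0]] [-33.3   1.2 -11.9  77.1   0.1  32.5] 0.6015395889381621
turn z rad 0.005 then mm [-3.3  0.9 65. ] tilt z [-0.003  0.003 -1.   ]
```

servo_tool --plan '[{"gripper": 0.4, "delta_pos": [-0.003, 0.001, 0.02], "rot": [0, 0, 0]}, {"gripper": 0.4, "delta_pos": [0, 0, 0.02], "rot": [0, 0, 0]}, {"gripper": 0.4, "delta_pos": [0, 0, 0.015], "rot": [0, 0, 0]}, {"gripper": 0.4, "delta_pos": [0, 0, 0.005], "rot": [0, 0, 0]}, {"gripper": 0.4, "delta_pos": [0, 0, 0.004], "rot": [0, 0, 0]}, {"gripper": 0.4, "delta_pos": [0, 0, 0], "rot": [0, 0, 0]}]'

```text
t: 2.7
eef_pos: [436.2, -291.9, 7.4]
tcp_rot: [[-0.405, 0.914, 0.0], [0.914, 0.405, -0.0], [-0.0, 0.0, -1.0]]
force: [0.6, 0.2, -0.3]
width: 0.6
grip_force: 0.0
```

servo_tool --plan '[{"gripper": 0.4, "delta_pos": [0.003, 0, 0.004], "rot": [0, 0, 0]}, {"gripper": 1, "delta_pos": [0, 0, 0], "rot": [0, 0, 0]}, {"gripper": 1, "delta_pos": [0, 0, 0], "rot": [0, 0, 0]}, {"gripper": 1, "delta_pos": [0, 0, 0], "rot": [0, 0, 0]}, {"gripper": 1, "delta_pos": [0, 0, 0], "rot": [0, 0, 0]}, {"gripper": 1, "delta_pos": [0, 0, 0], "rot": [0, 0, 0]}, {"gripper": 1, "delta_pos": [0, 0, 0], "rot": [0, 0, 0]}, {"gripper": 1, "delta_pos": [0, 0, 0], "rot": [0, 0, 0]}]'

```text
t: 3.5
eef_pos: [435.4, -289.1, 3.9]
tcp_rot: [[-0.406, 0.914, 0.001], [0.914, 0.406, -0.0], [-0.001, 0.001, -1.0]]
force: [-0.4, 1.8, 6.0]
width: 0.14
grip_force: 59.7
```

servo_tool --plan '[{"gripper": 1, "delta_pos": [0, 0, -0.02], "rot": [0, 0, 0]}, {"gripper": 1, "delta_pos": [0, 0, -0.03], "rot": [0, 0, 0]}, {"gripper": 1, "delta_pos": [0, 0, -0.03], "rot": [0, 0, 0]}, {"gripper": 1, "delta_pos": [0, 0, -0.015], "rot": [0, 0, 0.1]}, {"gripper": 1, "delta_pos": [0, 0, 0], "rot": [0, 0, 0.13]}, {"gripper": 1, "delta_pos": [0, 0, 0], "rot": [0, 0, 0.13]}, {"gripper": 1, "delta_pos": [0, 0, 0], "rot": [0, 0, 0.13]}, {"gripper": 1, "delta_pos": [0, 0, 0], "rot": [0, 0, 0.13]}, {"gripper": 1, "delta_pos": [0, 0, 0], "rot": [0, 0, 0.12]}, {"gripper": 1, "delta_pos": [0, 0, 0], "rot": [0, 0, 0]}]'

```text
t: 4.5
eef_pos: [434.9, -288.9, 98.0]
tcp_rot: [[0.319, 0.948, -0.001], [0.948, -0.319, 0.0], [0.0, -0.001, -1.0]]
force: [-0.0, -0.8, -0.4]
width: 0.141
grip_force: 59.0
```

```bash
python3 - <<'E'
from h import *
s=observe();print(s["eef_pos"],np.round(s["tcp_rot"],3).tolist(),np.round(s["q"],1),s["width"]);to([509.5,-262.5,100],71.5)
d=shot("top","t1",(280,140,440,260),5)
E
```

```text
[ 434.89339409 -288.86381104   97.96722023] [[0.319, 0.948, -0.001], [0.948, -0.319, 0.0], [0.0, -0.001, -1.0]] [-33.6   0.7  -9.1  80.2  -0.   75. ] 0.14090986436523137
turn z rad -0.001 then mm [48.7 62.4 -2. ] tilt z [-0.001  0.    -1.   ]
```

View pics/t1.png

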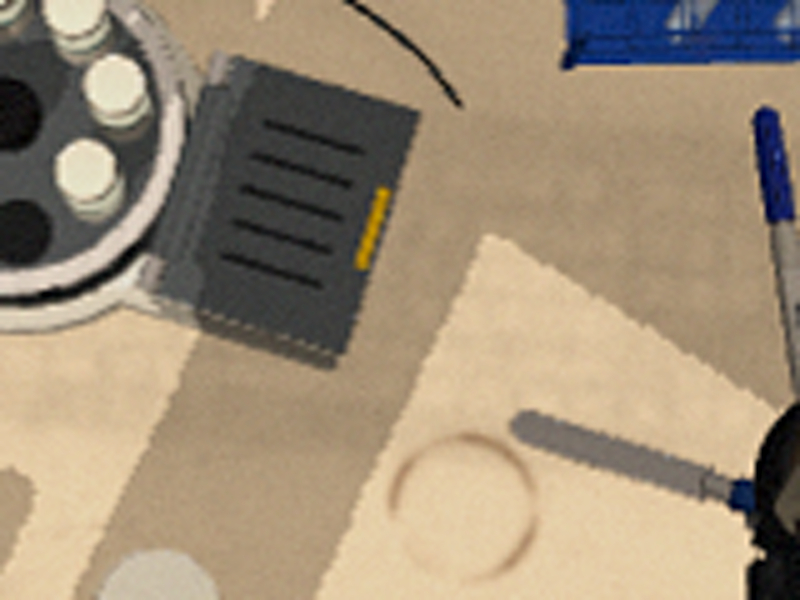

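The crop shows the held blade running from its tip at (513,422) to (705,487), roughly square to the cover's edge. The cover is still closed, with its bar at (373,228).

```bash
python3 - <<'E'
from h import *
d=np.load("pics/t1_d.npy")
for a,b in [(513,421),(540,432),(580,445),(620,457),(660,471),(690,481)]:
    u,v=280+(a+.5)/5-.5,140+(b+.5)/5-.5
    print(np.round(px2w("top",u,v,d=d[int(round(v)),int(round(u))]),1),np.round(px2w("top",u,v,z=101),1))
E
```

```text
[ 470.4 -183.1  101.5] [ 470.5 -183.1  101. ]
[ 465.9 -194.1  100.1] [ 465.9 -194.   101. ]
[ 460.3 -210.   101.8] [ 460.4 -210.1  101. ]
[ 455.1 -225.7  103.9] [ 455.3 -226.2  101. ]
[ 449.4 -242.1  101.8] [ 449.5 -242.2  101. ]
[ 445.2 -254.   102.7] [ 445.3 -254.3  101. ]
```

servo_tool --plan '[{"gripper": 1, "delta_pos": [0.005, 0.02, 0], "rot": [0, 0, 0]}, {"gripper": 1, "delta_pos": [0.01, 0.022, 0], "rot": [0, 0, 0]}, {"gripper": 1, "delta_pos": [0.015, 0.02, 0.01], "rot": [0, 0, 0]}, {"gripper": 1, "delta_pos": [0.015, 0, 0.015], "rot": [0, 0, 0]}, {"gripper": 1, "delta_pos": [0.004, 0, 0.008], "rot": [0, 0, 0]}, {"gripper": 1, "delta_pos": [0, 0, 0], "rot": [0, 0, 0]}, {"gripper": 1, "delta_pos": [0, 0, 0], "rot": [0, 0, 0]}]'

```text
t: 5.25
eef_pos: [509.0, -262.4, 65.7]
tcp_rot: [[0.316, 0.949, 0.0], [0.949, -0.316, -0.0], [-0.0, 0.0, -1.0]]
force: [1.4, 0.2, -0.3]
width: 0.145
grip_force: 59.0
```

```bash
python3 - <<'E'
from h import *
s=observe();p=np.array(s["eef_pos"]);R=np.array(s["tcp_rot"]);print(p,R[:,0],R[:,2])
print("to notch centre, tool axes",R.T@(np.array([554,-130,68])-(p+111.7*R[:,0]+[0,0,3.3])))
d=shot("top","t2",(280,140,440,260),5)
X,u,v=cloud("top",d);im=np.load("pics/t2.npy").astype(int);C=im[v,u]
y=(C[:,0]-C[:,2]>90)&(abs(X[:,2]-80)<6)&(X[:,0]>500)&(X[:,0]<600);print("bar",X[y].mean(0))
E
```

```text
[ 509.04352802 -262.44917175   65.66040247] [ 3.15971078e-01  9.48768796e-01 -2.22029595e-04] [ 8.16326745e-06 -2.36737281e-04 -9.99999972e-01]
to notch centre, tool axes [28.16879939  0.80311349  0.92941378]
bar [ 554.79601991 -128.06290445   78.69771943]
```

View pics/t2.png

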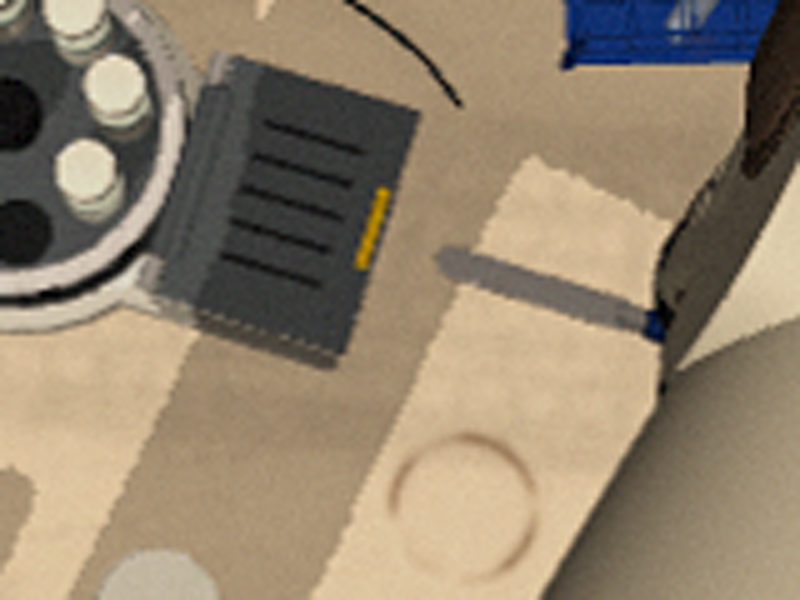

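The picture shows the blade tip at (437,258), lined up with the bar's middle at (373,228) to within a few mm. I'll insert it now.

servo_tool --plan '[{"gripper": 1, "delta_pos": [0.01, 0.001, 0.001], "rot": [0, 0, 0]}, {"gripper": 1, "delta_pos": [0.012, 0, 0], "rot": [0, 0, 0]}, {"gripper": 1, "delta_pos": [0.01, 0, 0], "rot": [0, 0, 0]}, {"gripper": 1, "delta_pos": [0.01, 0, 0], "rot": [0, 0, 0]}, {"gripper": 1, "delta_pos": [0.01, 0, 0], "rot": [0, 0, 0]}, {"gripper": 1, "delta_pos": [0, 0, 0], "rot": [0, 0, 0]}, {"gripper": 1, "delta_pos": [0, 0, 0], "rot": [0, 0, 0]}]'

```text
t: 6.0
eef_pos: [526.9, -212.8, 64.3]
tcp_rot: [[0.316, 0.949, -0.0], [0.949, -0.316, -0.0], [-0.0, -0.0, -1.0]]
force: [-0.6, -0.6, 0.0]
width: 0.147
grip_force: 59.0
```

servo_tool --plan '[{"gripper": 1, "delta_pos": [0, 0, -0.006], "rot": [0, 0, 0]}, {"gripper": 1, "delta_pos": [0, 0, -0.006], "rot": [0, 0, 0]}, {"gripper": 1, "delta_pos": [0.001, 0, -0.006], "rot": [0, 0, 0]}, {"gripper": 1, "delta_pos": [0.001, 0, -0.006], "rot": [0, 0, 0]}, {"gripper": 1, "delta_pos": [0.002, 0, -0.007], "rot": [0, 0, 0]}, {"gripper": 1, "delta_pos": [0.003, 0, -0.005], "rot": [0, 0, 0]}, {"gripper": 1, "delta_pos": [0.003, 0, -0.006], "rot": [0, 0, 0]}, {"gripper": 1, "delta_pos": [0.003, 0, -0.005], "rot": [0, 0, 0]}, {"gripper": 1, "delta_pos": [0.004, 0, -0.005], "rot": [0, 0, 0]}, {"gripper": 1, "delta_pos": [0, 0, 0], "rot": [0, 0, 0]}]'

```text
t: 7.0
eef_pos: [532.6, -196.4, 117.1]
tcp_rot: [[0.316, 0.949, 0.001], [0.949, -0.316, 0.0], [0.0, 0.001, -1.0]]
force: [-0.2, -0.4, -1.0]
width: 0.143
grip_force: 58.9
```

```bash
python3 - <<'E'
from h import *
d=shot("top","t3",(280,140,440,260),5)
E
```

```text
(no output)
```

View pics/t3.png

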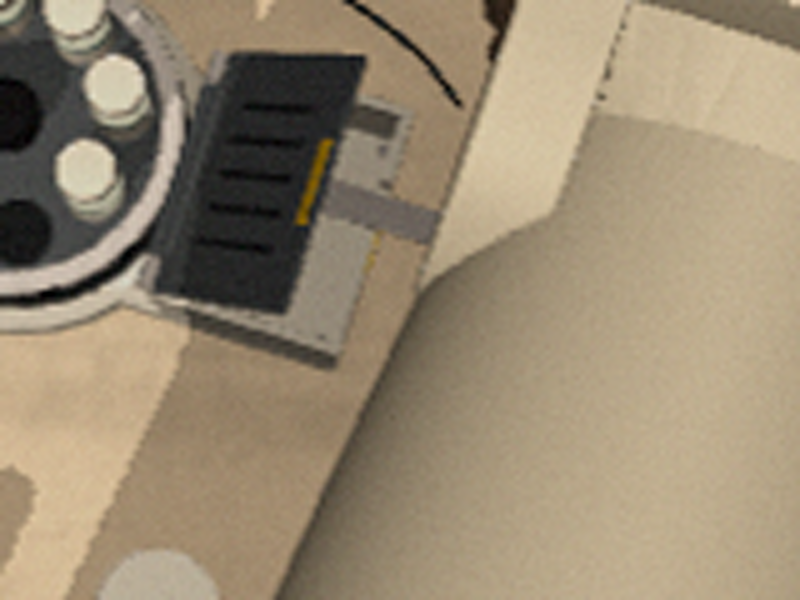

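The cover is rising: its bar is now at (315,182), and the blade is under it at (350,200). I'll continue along the arc.

servo_tool --plan '[{"gripper": 1, "delta_pos": [0.005, 0, -0.004], "rot": [0, 0, 0]}, {"gripper": 1, "delta_pos": [0.005, 0, -0.004], "rot": [0, 0, 0]}, {"gripper": 1, "delta_pos": [0.005, 0, -0.003], "rot": [0, 0, 0]}, {"gripper": 1, "delta_pos": [0.005, 0, -0.003], "rot": [0, 0, 0]}, {"gripper": 1, "delta_pos": [0.006, 0, -0.002], "rot": [0, 0, 0]}, {"gripper": 1, "delta_pos": [0.006, 0, -0.002], "rot": [0, 0, 0]}, {"gripper": 1, "delta_pos": [0.005, 0, -0.001], "rot": [0, 0, 0]}, {"gripper": 1, "delta_pos": [0.006, 0, -0.001], "rot": [0, 0, 0]}, {"gripper": 1, "delta_pos": [0.006, 0, -0.002], "rot": [0, 0, 0]}, {"gripper": 1, "delta_pos": [0.006, 0, -0.002], "rot": [0, 0, 0]}, {"gripper": 1, "delta_pos": [0.006, 0, -0.001], "rot": [0, 0, 0]}, {"gripper": 1, "delta_pos": [0.005, 0, 0], "rot": [0, 0, 0]}, {"gripper": 1, "delta_pos": [0, 0, 0], "rot": [0, 0, 0]}]'

```text
t: 8.35
eef_pos: [553.4, -133.7, 141.3]
tcp_rot: [[0.316, 0.949, 0.0], [0.949, -0.316, 0.0], [0.0, 0.0, -1.0]]
force: [0.9, -0.2, -1.0]
width: 0.143
grip_force: 59.0
```

```bash
python3 - <<'E'
from h import *
d=shot("top","t4",(240,120,440,270),4)
E
```

```text
(no output)
```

View pics/t4.png

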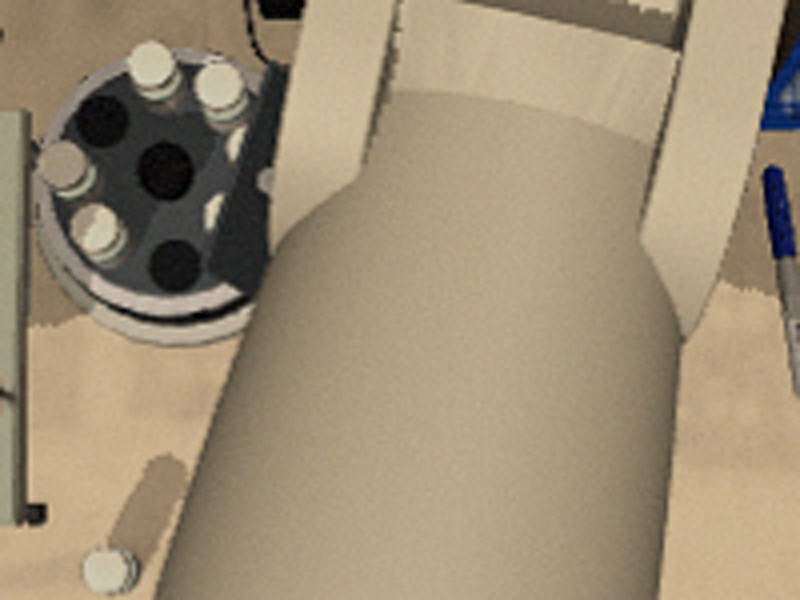

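The cover now leans back over the carousel: its plate shows edge-on around (245,200). The vials are untouched. I'll back the spatula out and lay it down.

servo_tool --plan '[{"gripper": 1, "delta_pos": [-0.02, 0, 0], "rot": [0, 0, 0]}, {"gripper": 1, "delta_pos": [-0.03, 0, 0], "rot": [0, 0, 0]}, {"gripper": 1, "delta_pos": [-0.03, 0, 0], "rot": [0, 0, 0]}, {"gripper": 1, "delta_pos": [-0.03, 0, 0], "rot": [0, 0, 0]}, {"gripper": 1, "delta_pos": [-0.03, 0, 0.005], "rot": [0, 0, 0]}, {"gripper": 1, "delta_pos": [-0.02, -0.02, 0.02], "rot": [0, 0, 0]}, {"gripper": 1, "delta_pos": [-0.01, -0.02, 0.02], "rot": [0, 0, 0]}, {"gripper": 1, "delta_pos": [0, -0.02, 0.02], "rot": [0, 0, 0]}, {"gripper": 1, "delta_pos": [0, -0.003, 0.02], "rot": [0, 0, 0]}, {"gripper": 1, "delta_pos": [0, 0, 0.02], "rot": [0, 0, 0]}, {"gripper": 1, "delta_pos": [0, 0, 0.01], "rot": [0, 0, 0]}, {"gripper": 1, "delta_pos": [0, 0, 0.005], "rot": [0, 0, 0]}, {"gripper": 1, "delta_pos": [0, 0, 0], "rot": [0, 0, 0]}, {"gripper": 1, "delta_pos": [0, 0, 0], "rot": [0, 0, 0]}]'

```text
t: 9.8
eef_pos: [440.0, -275.9, 22.1]
tcp_rot: [[0.317, 0.948, 0.001], [0.948, -0.317, -0.0], [-0.0, 0.001, -1.0]]
force: [0.3, -0.5, -1.0]
width: 0.143
grip_force: 59.0
```

```bash
python3 - <<'E'
from h import *
d=shot("top","t5",(240,120,440,270),4)
s=observe();print(s["eef_pos"])
X,u,v=cloud("top",d)
# cover plate: points in unit frame about the hinge, above box
H=np.array([581.2,-48]);xu=np.array([.316,.949]);yu=np.array([-.949,.316])
a=(X[:,:2]-H)@xu;b=(X[:,:2]-H)@yu;m=(abs(b)<45)&(a>-20)&(a<60)&(X[:,2]>122)
print(m.sum(),np.percentile(a[m],[1,50,99]),np.percentile(X[m,2],[1,50,99]));i=np.argsort(-X[m,2])[:8];print(np.round(np.c_[a[m],b[m],X[m,2]][i],1))
E
```

```text
[ 440.0577628  -275.93522618   22.21025565]
541 [13.42740243 22.8582789  32.17181592] [122.63053624 145.11332916 162.56627808]
[[ 30.8  12.7 164.7]
 [ 29.8  -2.5 163.3]
 [ 30.3  26.7 163.1]
 [ 30.4  14.2 162.7]
 [ 28.4  38.5 162.7]
 [ 29.3   5.5 162.6]
 [ 28.9 -36.7 162.5]
 [ 31.3 -12.8 162.5]]
```

View pics/t5.png

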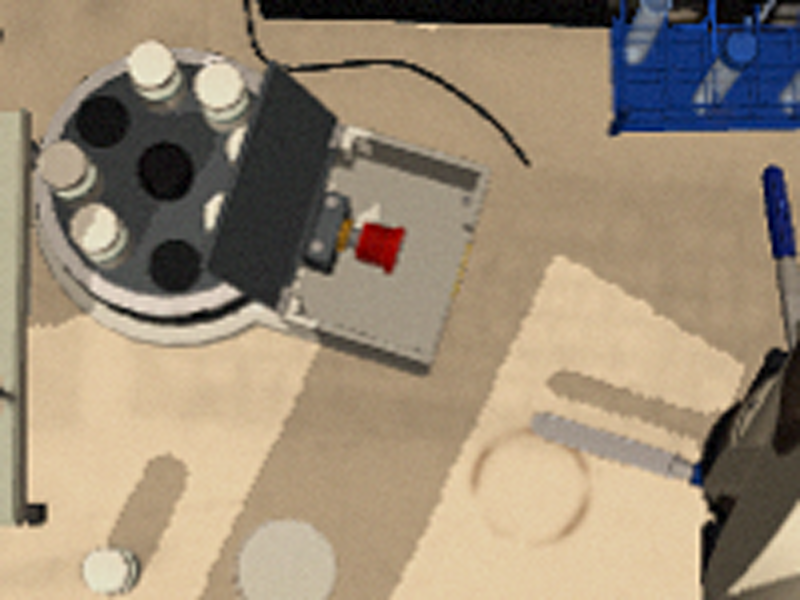

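The picture shows the cover open at about 1.9 rad. The red knob's grip section is centred near (374,247), its rim is at (399,250), and its bracket is at (325,235). The spatula hangs level. I'll lower it and release.

servo_tool --plan '[{"gripper": 1, "delta_pos": [0, 0, 0.01], "rot": [0, 0, 0]}, {"gripper": 1, "delta_pos": [0, 0, 0.005], "rot": [0, 0, 0]}, {"gripper": 1, "delta_pos": [0, 0, 0.002], "rot": [0, 0, 0]}, {"gripper": 1, "delta_pos": [0, 0, 0.001], "rot": [0, 0, 0]}, {"gripper": 1, "delta_pos": [0, 0, 0], "rot": [0, 0, 0]}]'

```text
t: 10.35
eef_pos: [439.1, -275.4, 3.9]
tcp_rot: [[0.317, 0.948, -0.001], [0.948, -0.317, 0.0], [0.0, -0.001, -1.0]]
force: [-4.8, 3.5, 8.4]
width: 0.143
grip_force: 60.2
```

```bash
python3 - <<'E'
from h import *
d=np.load("pics/t5_d.npy");im=np.load("pics/t5.npy").astype(int)
X,u,v=cloud("top",d);C=im[v,u]
m=(C[:,0]-C[:,1]>90)&(C[:,0]-C[:,2]>90)&(X[:,2]>30)&(X[:,2]<80)&(abs(X[:,0]-570)<40)&(abs(X[:,1]+82)<40)
H=np.array([581.2,-48]);xu=np.array([.316,.949]);yu=np.array([-.949,.316])
a=(X[m,:2]-H)@xu;b=(X[m,:2]-H)@yu
print(m.sum(),a.min(),a.max(),b.min(),b.max(),X[m,2].max())
for lo in range(-60,-25,3):
    k=(a>=lo)&(a<lo+3)
    if k.any(): print(lo,k.sum(),round(b[k].min(),1),round(b[k].max(),1),round(X[m,2][k].max(),1))
k=(abs((X[:,:2]-H)@yu)<15);aa=(X[:,:2]-H)@xu
for lo in range(-32,-8,3):
    q=k&(aa>=lo)&(aa<lo+3)&(X[:,2]<100);print("z",lo,np.round(np.percentile(X[q,2],[5,50,95]),0) if q.any() else None)
E
```

```text
84 -50.79874619508461 -30.73072991566382 -11.145078253982094 10.132572825221997 71.37488857053775
-51 13 -11.1 10.1 71.4
-48 15 -10.8 10.0 69.3
-45 12 -9.2 8.5 67.9
-42 11 -9.2 8.1 68.5
-39 12 -9.2 6.5 68.8
-36 10 -8.4 7.7 68.0
-33 11 -7.8 8.8 70.2
z -32 [22. 61. 69.]
z -29 [24. 58. 64.]
z -26 [22. 42. 65.]
z -23 [22. 59. 66.]
z -20 [26. 68. 70.]
z -17 [67. 69. 70.]
z -14 [66. 69. 71.]
z -11 [68. 69. 71.]
```

servo_tool --plan '[{"gripper": 0.4, "delta_pos": [0, 0, 0], "rot": [0, 0, 0]}, {"gripper": 0.4, "delta_pos": [0, 0, 0], "rot": [0, 0, 0]}, {"gripper": 0.4, "delta_pos": [0, 0, 0], "rot": [0, 0, 0]}, {"gripper": 0.4, "delta_pos": [0, 0, 0], "rot": [0, 0, 0]}, {"gripper": 0.4, "delta_pos": [0, 0, 0], "rot": [0, 0, 0]}, {"gripper": 0.4, "delta_pos": [0, 0, 0], "rot": [0, 0, 0]}, {"gripper": 0.4, "delta_pos": [0, 0, -0.01], "rot": [0, 0, 0]}, {"gripper": 0.4, "delta_pos": [0, 0, -0.02], "rot": [0, 0, 0]}, {"gripper": 0.4, "delta_pos": [0, 0, -0.04], "rot": [0, 0, 0]}, {"gripper": 0.4, "delta_pos": [0, 0, -0.04], "rot": [0, 0, 0]}, {"gripper": 0.4, "delta_pos": [0, 0, 0], "rot": [0, 0, 0]}, {"gripper": 0.4, "delta_pos": [0, 0, 0], "rot": [0, 0, 0]}]'

```text
t: 11.55
eef_pos: [440.1, -276.0, 114.7]
tcp_rot: [[0.317, 0.948, 0.002], [0.948, -0.317, -0.001], [-0.001, 0.003, -1.0]]
force: [-0.1, -0.1, -1.2]
width: 0.599
grip_force: 0.0
```

```bash
python3 - <<'E'
from h import *
s=observe();print(s["eef_pos"],s["width"]);to([570.6,-81.4,110],71.5)
E
```

```text
[ 440.05127486 -276.03437213  114.74178508] 0.5992229091732963
turn z rad 0.0 then mm [226.   62.    4.7] tilt z [ 0.002 -0.001 -1.   ]
```

servo_tool --plan '[{"gripper": 0.4, "delta_pos": [0.02, 0.01, 0], "rot": [0, 0, 0]}, {"gripper": 0.4, "delta_pos": [0.04, 0.02, 0], "rot": [0, 0, 0]}, {"gripper": 0.4, "delta_pos": [0.04, 0.02, 0], "rot": [0, 0, 0]}, {"gripper": 0.4, "delta_pos": [0.04, 0.012, 0], "rot": [0, 0, 0]}, {"gripper": 0.4, "delta_pos": [0.04, 0, 0], "rot": [0, 0, 0]}, {"gripper": 0.4, "delta_pos": [0.03, 0, 0], "rot": [0, 0, 0]}, {"gripper": 0.4, "delta_pos": [0.016, 0, 0], "rot": [0, 0, 0]}, {"gripper": 0.4, "delta_pos": [0, 0, 0], "rot": [0, 0, 0]}, {"gripper": 0.4, "delta_pos": [0, 0, 0], "rot": [0, 0, 0]}, {"gripper": 0.4, "delta_pos": [0, 0, 0], "rot": [0, 0, 0]}]'

```text
t: 12.55
eef_pos: [569.4, -82.0, 113.0]
tcp_rot: [[0.318, 0.948, -0.001], [0.948, -0.318, -0.0], [-0.0, -0.0, -1.0]]
force: [-0.2, -0.6, 0.0]
width: 0.599
grip_force: 0.0
```

```bash
python3 - <<'E'
from h import *
to([570.6,-81.4,37],71.5)
d=shot("side","s6",(240,120,440,270),4)
d=shot("top","t6");X,u,v=cloud("top",d);im=np.load("pics/t6.npy").astype(int);C=im[v,u]
m=(X[:,2]<40)&(X[:,2]>-10)&(C[:,2]-C[:,0]>40)&(X[:,0]>380)&(X[:,0]<475)&(X[:,1]<-230)&(X[:,1]>-370);print("handle",m.sum(),X[m].mean(0) if m.any() else "",np.percentile(X[m,2],[5,95]) if m.any() else "")
E
```

```text
turn z rad -0.001 then mm [ 1.   0.9 76. ] tilt z [-0.001 -0.    -1.   ]
handle 194 [ 430.91645146 -297.7707146    12.44500795] [ 9.01156191 15.30905875]
```

View pics/s6.png

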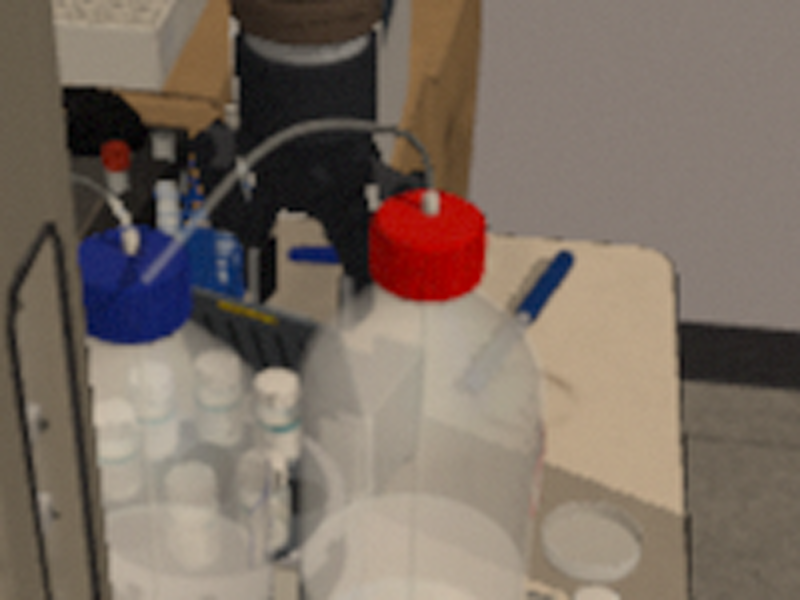

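The side view shows the spatula lying flat and released at (520,320), the cover open with its yellow bar at (245,310), and the gripper over the box. I'll descend over the knob.

servo_tool --plan '[{"gripper": 0.4, "delta_pos": [0.001, 0.001, 0.02], "rot": [0, 0, 0]}, {"gripper": 0.4, "delta_pos": [0, 0, 0.02], "rot": [0, 0, 0]}, {"gripper": 0.4, "delta_pos": [0, 0, 0.012], "rot": [0, 0, 0]}, {"gripper": 0.4, "delta_pos": [0, 0, 0.01], "rot": [0, 0, 0]}, {"gripper": 0.4, "delta_pos": [0, 0, 0.008], "rot": [0, 0, 0]}, {"gripper": 0.4, "delta_pos": [0, 0, 0.005], "rot": [0, 0, 0]}, {"gripper": 0.4, "delta_pos": [0, 0, 0], "rot": [0, 0, 0]}, {"gripper": 0.4, "delta_pos": [0, 0, 0], "rot": [0, 0, 0]}]'

```text
t: 13.45
eef_pos: [571.4, -80.4, 38.7]
tcp_rot: [[0.317, 0.948, 0.001], [0.948, -0.317, -0.0], [0.0, 0.001, -1.0]]
force: [-1.3, 0.5, 0.1]
width: 0.603
grip_force: 0.0
```

servo_tool --plan '[{"gripper": 0.4, "delta_pos": [-0.001, 0, 0.001], "rot": [0, 0, 0]}, {"gripper": 1, "delta_pos": [0, 0, 0], "rot": [0, 0, 0]}, {"gripper": 1, "delta_pos": [0, 0, 0], "rot": [0, 0, 0]}, {"gripper": 1, "delta_pos": [0, 0, 0], "rot": [0, 0, 0]}, {"gripper": 1, "delta_pos": [0, 0, 0], "rot": [0, 0, 0]}, {"gripper": 1, "delta_pos": [0, 0, 0], "rot": [0, 0, 0]}, {"gripper": 1, "delta_pos": [0, 0, 0], "rot": [0, 0, 0]}]'

```text
t: 14.15
eef_pos: [570.8, -81.2, 37.7]
tcp_rot: [[0.317, 0.948, 0.0], [0.948, -0.317, 0.0], [0.0, 0.0, -1.0]]
force: [-2.8, -0.4, 6.4]
width: 0.236
grip_force: 58.7
```

servo_tool --plan '[{"gripper": 1, "delta_pos": [-0.002, 0, 0], "rot": [0, 0, 0]}, {"gripper": 1, "delta_pos": [-0.003, 0, 0], "rot": [0, 0, 0]}, {"gripper": 1, "delta_pos": [-0.003, 0, 0], "rot": [0, 0, 0]}, {"gripper": 1, "delta_pos": [-0.002, 0, 0], "rot": [0, 0, 0]}, {"gripper": 1, "delta_pos": [-0.002, 0, 0], "rot": [0, 0, 0]}, {"gripper": 1, "delta_pos": [0, 0, 0], "rot": [0, 0, 0]}, {"gripper": 1, "delta_pos": [0, 0, 0], "rot": [0, 0, 0]}, {"gripper": 1, "delta_pos": [0, 0, 0], "rot": [0, 0, 0]}]'

```text
t: 14.95
eef_pos: [567.5, -91.2, 37.7]
tcp_rot: [[0.316, 0.949, 0.001], [0.949, -0.316, 0.003], [0.003, 0.0, -1.0]]
force: [-0.8, 8.8, 4.7]
width: 0.237
grip_force: 59.4
```

servo_tool --plan '[{"gripper": 1, "delta_pos": [-0.002, 0, 0], "rot": [0, 0, 0]}, {"gripper": 1, "delta_pos": [-0.001, 0, 0], "rot": [0, 0, 0]}, {"gripper": 1, "delta_pos": [-0.001, 0, 0], "rot": [0, 0, 0]}, {"gripper": 1, "delta_pos": [0, 0, 0], "rot": [0, 0, 0]}, {"gripper": 1, "delta_pos": [0, 0, 0], "rot": [0, 0, 0]}, {"gripper": 1, "delta_pos": [0, 0, 0], "rot": [0, 0, 0]}]'

```text
t: 15.55
eef_pos: [566.4, -94.5, 37.7]
tcp_rot: [[0.315, 0.949, 0.001], [0.949, -0.315, 0.004], [0.004, 0.0, -1.0]]
force: [-0.1, 11.0, 4.1]
width: 0.237
grip_force: 59.7
```

servo_tool --plan '[{"gripper": 1, "delta_pos": [-0.001, 0, 0], "rot": [0, 0, 0]}, {"gripper": 1, "delta_pos": [-0.001, 0, 0], "rot": [0, 0, 0]}, {"gripper": 1, "delta_pos": [0, 0, 0], "rot": [0, 0, 0]}, {"gripper": 1, "delta_pos": [0, 0, 0], "rot": [0, 0, 0]}, {"gripper": 1, "delta_pos": [0, 0, 0], "rot": [0, 0, 0]}, {"gripper": 1, "delta_pos": [0, 0, 0], "rot": [0, 0, 0]}]'

```text
t: 16.15
eef_pos: [566.3, -94.6, 37.8]
tcp_rot: [[0.314, 0.949, 0.003], [0.949, -0.314, 0.007], [0.007, 0.0, -1.0]]
force: [4.5, 20.5, 3.5]
width: 0.234
grip_force: 61.0
```

```bash
python3 - <<'E'
from h import *
s=observe();print(s["t"],s["eef_pos"],s["force"],s["grip_force"],s["width"])
d=shot("top","t7",(240,120,440,270),4)
E
```

```text
16.15 [566.34991752 -94.60008324  37.76632718] [ 4.47963576 20.52221611  3.48000586] 60.97826963290572 0.2338618396692553
```

View pics/t7.png

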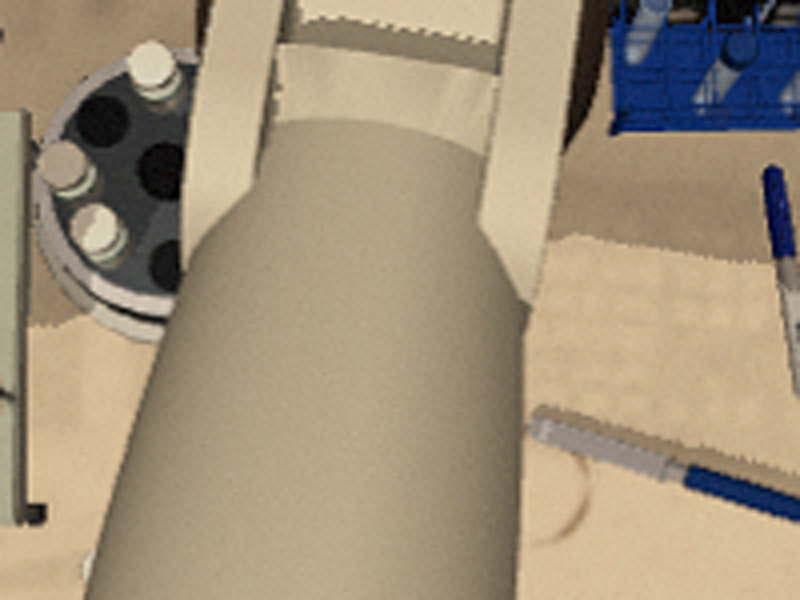

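The pin is at its stop: the force jumped to 21 N with no further travel after 14 mm. The carousel's vials at (150,65), (65,165) and (100,230) haven't moved, and the spatula lies flat at (600,445). I'll hand in the job.

```bash
python3 -c "
from workcell import *
print(job_done())"
```

```text
the job is handed in; nothing more can be done
None
```

I handed in the job with the gripper holding the index pin at its 14 mm stop, the cover open to about 1.9 rad and the spatula lying flat on the bench, released; the carousel didn't visibly turn, and nothing else was touched (no verdict was returned).

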